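Unlock a bayonet filter cartridge and hold it up for inspection

ROBOT

A 7-joint arm with a two-finger parallel gripper is mounted at the origin on a cart in front of the work surface, level with it; the furniture and walls round the work are solid. World frame = base frame: x ahead of the robot, y to its left, z up, the work surface at z = 0. Lengths are in m, angles in rad, forces in N, time in s.
With the tool pointing down it reaches from about 0.425 to 0.925 m from the base axis. Payload 6.8 kg.
Tool frame: the origin (TCP) lies midway between the tips of the shut fingers; the grasp point (between the pads) lies 19 mm behind it; z points along the fingers, x is the direction in which the jaws open and shut, and the axes are right-handed (so a half turn about z gives the same grasp; the last joint's range is limited). The gripper opens to 85 mm and grips with 20 to 120 N. Pads are 22 mm wide; open, the fingers measure 114 mm over their backs; the gripper's body (76 mm by 85 mm) begins 54 mm behind the grasp point. The pads swing forward as they close: fully open they stand 13 mm farther back than shut.
Start: joints at [-1.348, 0.477, 0.022, 1.555, -0.011, 1.109, -0.083], TCP at [0.219, 0.638, 0.208] pointing down, gripper open.
Joint ranges: [-2.96, 2.96], [-0.34, 2.1], [-1.41, 1.46], [0.24, 2.44], [-1.37, 4.51], [0.17, 1.92], [-2.96, 2.96]. Speed limits (rad/s): [2.39, 2.39, 3.14, 3.14, 3.14, 3.14, 3.14].

INTERFACE

Orientations are given as a unit quaternion [w, x, y, z].
In Python, from station import bot, imaging, nets gives the robot as it stands. The module is installed in compiled form; this text tells all that it offers.
- The arm moves only by the tool apply_moves, never from a script. Its argument "moves" is text: rows parted by semicolons, each of 7 numbers parted by spaces: the gripper command: -1 is fully open, 1 is shut, values between are in proportion, then the shift along the tool's x, y, z normalised to -1 to 1, where 1 is 120 mm, then the turn, a rotation vector about the tool's x, y, z normalised to -1 to 1, where 1 is 4 degrees. In form: hand dx dy dz rx ry rz; .... A call has 1 to 12 rows; each row shifts and turns the commanded pose from where the row before left it, along the tool's axes as they then stand; what a row does not reach is not made up. A row lasts 1/12 s, in which the tool goes at most 41.7 mm and 7.16 degrees, less where a joint would pass 70% of its speed; a pose out of reach is approached as far as the arm can. A call with a number of a shift or a turn outside -1 to 1 is refused whole. A call with a gripper value outside its range is refused whole. The fingers move at their own pace and stop on an object; "force" is the grip in N (left out, the last holds). Time passes only in rows, so rows that do not move let the fingers close. It gives the time, the measured TCP pose, the force and the opening at its end, in the units of the state.
- bot.get_obs(): the state, without advancing time (a new reading comes with each control period).
- imaging.read_camera(name): name is "scene" or "side" or "wrist"; returns a dict with "image" (420x560x3 uint8, red, green, blue), "fx", "fy", "cx", "cy" (pixels), "view" (4x4, takes a point from world to camera coordinates); the wrist camera has in their place "mount" (4x4, takes a point from camera to tool coordinates, whose origin is the TCP and whose axes are the tool frame's). Camera axes: x right, y down, z forward; pixel columns grow to the right and rows downward; lengths in m; the calibration is good to about 2 mm. The wrist camera is an equidistant fisheye: a pixel r from the principal point sees the ray r / f radians off the axis. A picture is of the moment at which its call begins: read the wrist's pose just before it. There is no depth.
- bot.hand_in(): hands the job in, once; it reports no verdict.
Trained networks look in a picture, given as the dict that the camera call returned (one of the last four; its "shot" number tells which), for a name from the list of things; names that differ only in an ending like _2 or _b are one class to them, and where a whole thing is asked for, a point or a joint stands for the part that bears it (a point fixed in the world has none). Each returns a list of dicts, best first, with "score" (0 to 1); they miss things now and then, are a little off and sometimes report something else, mostly with a low value. They report only what shows in the picture. A call takes as long as a camera call. They do not tell look-alikes from the thing itself.
- nets.spot_in(picture, name): "rect" ([left, top, right, bottom] in pixels, round what is visible of it).
- nets.outline_of(picture, name): "region" (420x560 bool, what is visible of it) and "rect" ([left, top, right, bottom] in pixels, round what is visible of it).
- nets.spot_point(picture, name): "location" ([column, row] in pixels: a listed point, or the origin of a listed thing).
The state is a dict: "t": time; "q": joint angles; "joint_vel": joint speeds; "joint_torque": joint torques, N m; "eef_pos": TCP position; "tool_rot": TCP orientation; "contact_force": force on the tool from outside, world axes, zero at the start; "torque": the same for the moment, N m; "gripper_width": opening from 0.0 (shut) to 1.0 (fully open).
Only numpy, scipy, OpenCV 4.12 (cv2) and the standard library are available. Lean on these libraries where they do the work, as an engineer would, in place of code of your own. Each camera call takes 0.05 s, during which the arm holds its last target.

TASK

Turn the filter cartridge that sits in the metal filter block counterclockwise (seen from above) by its bar grip, until the bar lines up with the two notches in the block's top plate, and then draw it straight up out of the block. Keep it upright all the way and finish while still holding it, level and motionless, straight above its socket with its lower end about 10 cm above the top of the block, so that its seal can be inspected. Leave the spare cartridge and the other things on the bench where they are.

Things in the scene. Friction and masses are not known exactly. Their poses are not given: they have to be found in the camera images.
- cartridge: Filter cartridge to take out, 88 mm tall, 0.15 to 0.31 kg; origin: centre of its underside, z up, x along bar and lugs (same after a half turn). White body 40 mm in diameter to z = 50 mm; lugs at +x and -x, 10 mm wide, to 27 mm from the axis, z = 28 to 36 mm; black flange 48 mm in diameter, z = 50 to 56 mm, bar grip on it. At the start locked in the block: its x axis 0.7 to 1.2 rad clockwise of the block's.
- bar_grip (a point): Middle of the cartridge's black upright bar grip, on its axis, 76 mm above its underside. The bar is 46 mm long (cartridge x), 12 mm thick (y) and stands from the flange (20 mm below this point) to 12 mm above this point; when seated its top is 100 mm above the bench. The cartridge turns easily by it; pulled up while locked, its lugs only jam under the plate.
- filter_block: Aluminium filter block fixed to the bench, 84 x 84 x 60 mm, with a brass port stub on its +y and -y side (112 mm over the stubs); origin: centre of its underside, z up. The socket lies on its z axis; its floor, on which the cartridge's underside rests, is 12 mm above the origin. In the socket the cartridge has 2 mm of play sideways and, locked, 4 mm upward.
- socket_mouth (a point): Centre of the socket's mouth, at the top of the block (60 mm above the bench); axes as the block's. The steel plate here, 8 mm thick, has a 44 mm hole with notches at +x and -x, 20 mm wide, to 30 mm from the axis. The lugs pass only there: cartridge x within about 0.17 rad of block x, either way round. A stop inside ends the counterclockwise turn 0.10 rad past exact alignment.
- spare_cartridge: Spare cartridge, the same in shape, standing loose on the bench farther back (not in the block): leave it. Origin at the centre of its underside.
- mini_cylinder: Small pneumatic cylinder lying on the bench, 34 x 157 x 48 mm, loose, a bystander; origin at the centre of its underside, long along its y.
- test_plug: Small brass plug, 22 mm in diameter, 32 mm tall, loose, a bystander; origin at the centre of its underside.
- tape_roll: Roll of tape lying flat, 73 mm in diameter, 25 mm tall, loose, a bystander; origin at the centre of its underside.
- grease_tin: Flat round tin, 54 mm in diameter, 24 mm tall, loose, a bystander; origin at the centre of its underside.
- bench_screwdriver: Screwdriver lying at the back, 184 mm long (its y), 17 mm thick, loose, a bystander; origin under its middle.
Mind the look-alikes: they are no part of the job. Leave any green or red look-alike of the cartridge alone.

How it is judged:
By the outcome, as a careful person would: the job done as asked, in the order asked, and still so for the second after the job is handed in, while the arm keeps its last pose, push and grip.
It also fails if it takes over 35 s, if anything falls off the work surface, if the arm or the gripper's body presses on something with over 40 N, if the wrist force passes 120 N, or if a joint passes its speed limit or range.

## Working session

There is one attempt and no reset: what is moved stays moved. The work goes in short steps, Python scripts to look and compute and a tool call to move; the robot and the scene stay as the last step left them, time stands still between calls to the robot, and variables do not carry over. Pictures are saved under pics/ and viewed, and the job is handed in when it is done.

Besides the shell and the picture viewer there is one more tool, called after ">>>" as a command line: name --argument value ..., lists and objects as JSON in quotes. apply_moves: Moves the arm, as the interface text tells. Scaled input: -1 to 1 covers 120 mm each way for a shift and 4 degrees each way for a turn. Its arguments: {"type":"object","properties":{"moves":{"type":"string"},"force":{"type":"number"}},"required":["moves"]}

```bash
mkdir -p pics
cat > h.py <<'E'
import numpy as np, cv2
from station import bot, imaging, nets
def save(p,n): cv2.imwrite(f'pics/{n}.png', cv2.cvtColor(p['image'],cv2.COLOR_RGB2BGR))
E
python3 - <<'E'
from h import *
o=bot.get_obs(); print({k:np.round(v,3) for k,v in o.items()})
for c in ['scene','side']:
    p=imaging.read_camera(c); save(p,c+'0')
    print(c,p['fx'],p['fy'],p['cx'],p['cy'],np.round(p['view'],4).tolist())
    for n in ['cartridge','bar_grip','filter_block','socket_mouth']:
        print(n,[(np.round(d['location'],1).tolist(),round(d['score'],2)) for d in nets.spot_point(p,n)])
    for n in ['cartridge','filter_block']:
        print(n,[(np.round(d['rect'],1).tolist(),round(d['score'],2)) for d in nets.spot_in(p,n)])
E
```

```text
{'t': np.float64(0.0), 'q': array([-1.348,  0.478,  0.022,  1.556, -0.011,  1.109, -0.083]), 'joint_vel': array([ 0.001,  0.   ,  0.001,  0.001,  0.002, -0.   ,  0.001]), 'joint_torque': array([-1.0000e-03, -5.9647e+01,  1.6070e+00, -2.8121e+01,  1.2000e-02,
        9.0000e-03,  0.0000e+00]), 'eef_pos': array([0.219, 0.638, 0.207]), 'tool_rot': array([ 0.001,  0.814,  0.581, -0.001]), 'contact_force': array([-0.329,  0.616, -0.04 ]), 'torque': array([-0.029, -0.069,  0.017]), 'gripper_width': np.float64(1.004)}
scene 468.0527219234182 468.0527219234182 276.91524613771935 207.55093905775138 [[0.757, -0.6533, -0.0132, -0.4684], [-0.3667, -0.408, -0.8361, 0.302], [0.5408, 0.6378, -0.5484, 0.9621], [0.0, 0.0, 0.0, 1.0]]
cartridge [([201.2, 213.2], 0.83), ([235.8, 253.4], 0.82), ([246.5, 212.9], 0.77), ([268.7, 236.1], 0.75), ([220.4, 228.2], 0.7)]
bar_grip [([248.0, 188.0], 0.81), ([231.6, 235.5], 0.58), ([201.4, 190.2], 0.58), ([265.9, 212.6], 0.56), ([219.7, 206.7], 0.53)]
filter_block [([220.2, 229.4], 0.81), ([214.6, 210.6], 0.47)]
socket_mouth [([220.7, 209.8], 0.97)]
cartridge [([2
[... 335 characters left out ...]
0.001, -0.0963], [0.7972, -0.1413, -0.5869, -0.418], [-0.5777, 0.1036, -0.8097, 1.7835], [0.0, 0.0, 0.0, 1.0]]
cartridge [([338.4, 229.9], 0.86), ([322.5, 194.0], 0.74), ([289.8, 230.0], 0.74), ([360.2, 198.3], 0.71), ([280.6, 195.2], 0.53)]
bar_grip [([342.3, 217.4], 0.92), ([294.4, 212.2], 0.91), ([326.1, 180.4], 0.82), ([285.2, 181.1], 0.79), ([363.4, 182.8], 0.56)]
filter_block [([327.1, 200.0], 0.62)]
socket_mouth [([322.5, 185.1], 0.74)]
cartridge [([336.1, 206.9, 351.7, 232.1], 0.85), ([276.9, 171.9, 291.5, 201.4], 0.79), ([316.6, 174.4, 334.7, 191.5], 0.66), ([284.2, 205.3, 299.2, 232.6], 0.65), ([356.0, 178.2, 370.1, 201.1], 0.64)]
filter_block [([310.2, 176.1, 343.1, 211.4], 0.65)]
```

Run:
```python
import cv2
a=cv2.imread('pics/scene0.png')[160:280,160:320]; cv2.imwrite('pics/s0c.png',cv2.resize(a,None,fx=5,fy=5,interpolation=cv2.INTER_CUBIC))
a=cv2.imread('pics/side0.png')[150:270,240:400]; cv2.imwrite('pics/d0c.png',cv2.resize(a,None,fx=5,fy=5,interpolation=cv2.INTER_CUBIC))
```

```text
(no output)
```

View pics/scene0.png

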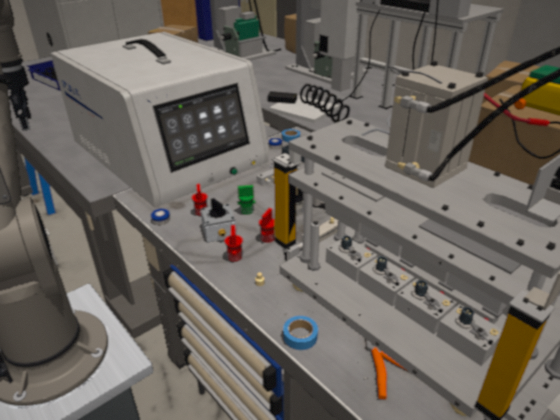

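View pics/s0c.png

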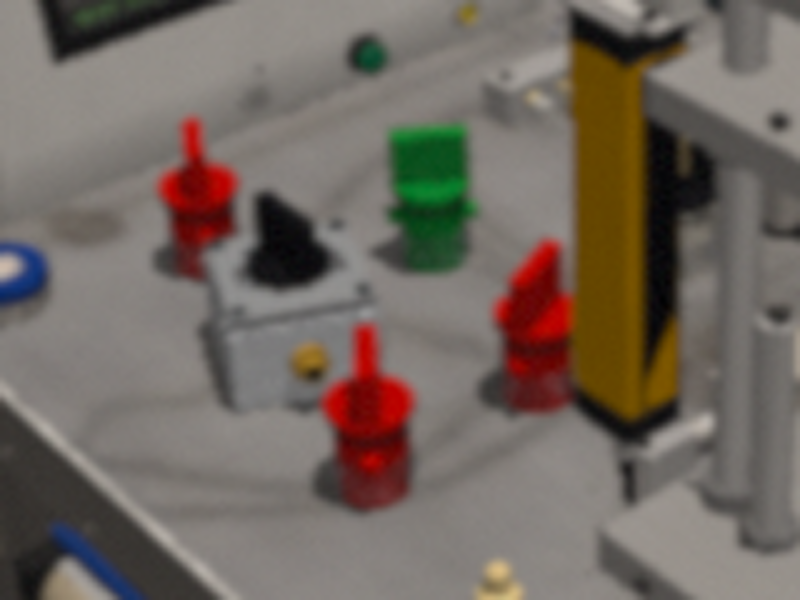

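View pics/d0c.png

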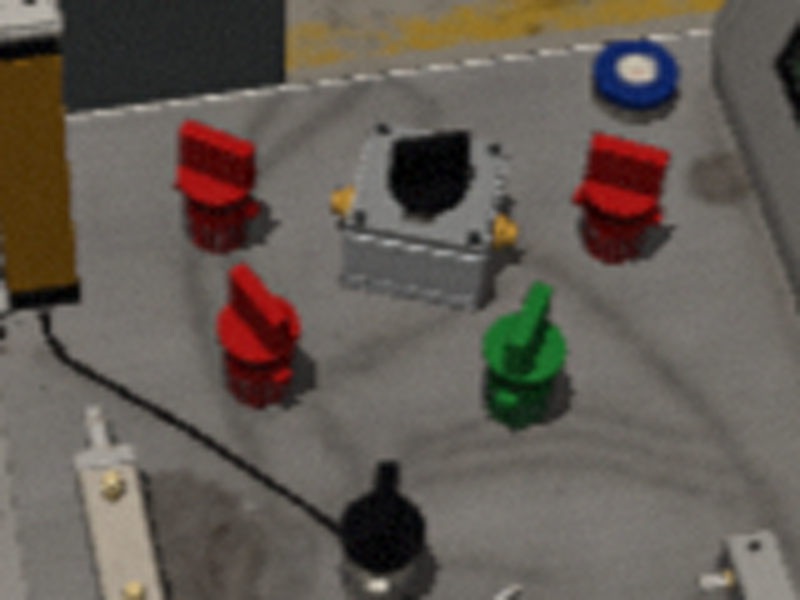

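The view shows a black-handled cartridge in the metal block, at scene ~(217,207) and side ~(326,184). It is the only one seated in a block. The red ones (scene (201,200), (234,245), (267,227)) and the green one (246,198) are look-alikes. The black one standing farther back, at side ~(316,255), is the spare. Next I'll triangulate.

```bash
cat >> h.py <<'E'
from scipy.optimize import least_squares
def proj(p,X):
    V=np.array(p['view']); c=V[:3,:3]@np.array(X,float)+V[:3,3]
    return np.array([p['fx']*c[0]/c[2]+p['cx'],p['fy']*c[1]/c[2]+p['cy']])
def ray_z(p,uv,z):
    V=np.array(p['view']); R=V[:3,:3]; C=-R.T@V[:3,3]
    d=R.T@np.array([(uv[0]-p['cx'])/p['fx'],(uv[1]-p['cy'])/p['fy'],1]); return C+d*(z-C[2])/d[2]
E
python3 - <<'E'
from h import *
s=imaging.read_camera('scene'); d=imaging.read_camera('side')
print('mouth',ray_z(s,(220.7,209.8),.06),ray_z(d,(322.5,185.1),.06))
print('grip',ray_z(d,(326.1,180.4),.088))
for n,z in(('cartridge',0),):
  for uv in [(201.2,213.2),(235.8,253.4),(246.5,212.9),(268.7,236.1)]: print('s',ray_z(s,uv,z))
  for uv in [(338.4,229.9),(289.8,230),(360.2,198.3),(280.6,195.2)]: print('d',ray_z(d,uv,z))
for c,p in(('s',s),('d',d)):
  for n in ['spare_cartridge','mini_cylinder','test_plug','tape_roll','grease_tin','bench_screwdriver']:
    r=nets.spot_point(p,n); print(c,n,[(np.round(ray_z(p,x['location'],0),3)[:2],round(x['score'],2)) for x in r[:2]])
# block top corners from side crop (visually): 
for uv in [(363,125),(515,145),(490,245),(340,225)]:
  print('corner',ray_z(d,(240+uv[0]/5,150+uv[1]/5),.06))
for uv in [(205,258),(335,215),(375,290),(225,325)]:
  print('cornerS',ray_z(s,(160+uv[0]/5,160+uv[1]/5),.06))
# bar top ends
for uv in [(390,140),(470,135)]: print('barD',ray_z(d,(240+uv[0]/5,150+uv[1]/5),.1))
for uv in [(262,195),(310,240)]: print('barS',ray_z(s,(160+uv[0]/5,160+uv[1]/5),.1))
E
```

```text
mouth [0.52578784 0.12935637 0.06      ] [0.50122325 0.11278427 0.06      ]
grip [0.50757758 0.12043267 0.088     ]
s [0.52077046 0.23093096 0.        ]
s [0.48426041 0.0095693  0.        ]
s [0.62211227 0.14209677 0.        ]
s [0.59747435 0.01006052 0.        ]
d [0.62637452 0.13615713 0.        ]
d [ 0.60197561 -0.00348343  0.        ]
d [0.52540406 0.22884864 0.        ]
d [ 0.47122257 -0.0085883   0.        ]
s spare_cartridge [(array([0.732, 0.047]), 0.7), (array([0.409, 0.271]), 0.63)]
s mini_cylinder [(array([ 0.687, -0.08 ]), 0.81)]
s test_plug [(array([ 0.462, -0.124]), 0.57)]
s tape_roll [(array([ 0.425, -0.3  ]), 0.62)]
s grease_tin [(array([0.407, 0.281]), 0.71)]
s bench_screwdriver [(array([0.796, 0.048]), 0.37)]
d spare_cartridge [(array([0.736, 0.043]), 0.93)]
d mini_cylinder [(array([ 0.696, -0.095]), 0.82)]
d test_plug []
d tape_roll []
d grease_tin [(array([0.411, 0.277]), 0.82), (array([0.729, 0.042]), 0.2)]
d bench_screwdriver [(array([0.796, 0.042]), 0.6)]
corner [0.45806639 0.09186153 0.06      ]
corner [0.48911722 0.17813809 0.06      ]
corner [0.55943971 0.14590122 0.06      ]
corner [0.52994336 0.06317603 0.06      ]
cornerS [0.48008099 0.15834747 0.06      ]
cornerS [0.55924512 0.14612359 0.06      ]
cornerS [0.53141522 0.07053664 0.06      ]
cornerS [0.4528212  0.09725065 0.06      ]
barD [0.50420821 0.09645665 0.1       ]
barD [0.50861872 0.14280867 0.1       ]
barS [0.50710032 0.13623934 0.1       ]
barS [0.50075244 0.08225822 0.1       ]
```

Run:
```python
from h import *
s=imaging.read_camera('scene'); d=imaging.read_camera('side')
for n,uv in dict(botL=(78,150),botcorner=(157,206),botR=(268,160)).items(): print(n,ray_z(s,uv,0))
print('TCP proj',proj(s,bot.get_obs()['eef_pos']),proj(d,bot.get_obs()['eef_pos']))
p=imaging.read_camera('wrist'); save(p,'w0'); print({k:v for k,v in p.items() if k!='image'})
```

```text
botL [0.40964585 0.90199362 0.        ]
botcorner [0.44177045 0.35466147 0.        ]
botR [0.88669307 0.3592357  0.        ]
TCP proj [ 30.88050744 135.20250327] [468.54160911  64.49197179]
{'fx': 325.19226210127806, 'fy': 325.19226210127806, 'cx': 278.52221581886414, 'cy': 209.3338684752251, 'mount': array([[ 9.99999124e-01, -1.22072717e-04, -1.31776843e-03,
         4.31149591e-04],
       [ 4.93259693e-04,  9.58368237e-01,  2.85534725e-01,
        -7.32443789e-02],
       [ 1.22805141e-03, -2.85535125e-01,  9.58367458e-01,
        -1.66409478e-01],
       [ 0.00000000e+00,  0.00000000e+00,  0.00000000e+00,
         1.00000000e+00]]), 'shot': 7}
```

View pics/side0.png

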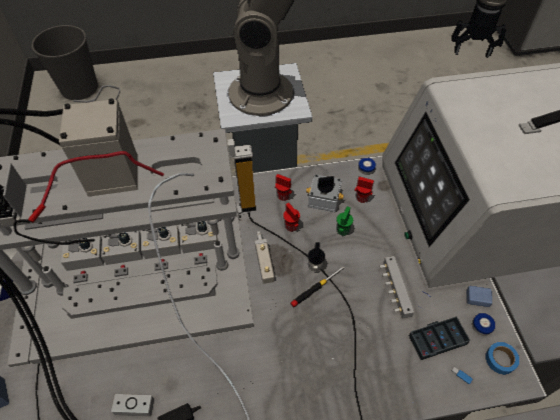

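View pics/w0.png

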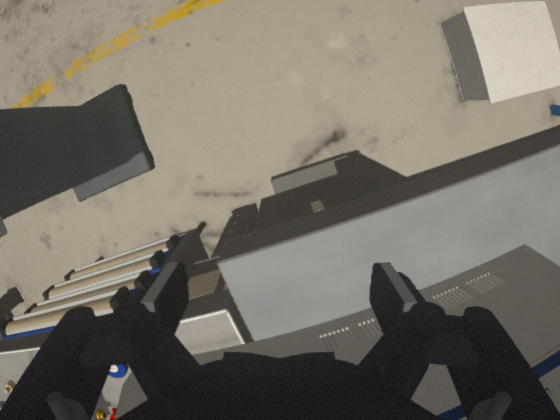

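>>> apply_moves --moves "-1 -0.22 0.10 -0.05 0 0 0; -1 -0.22 0.10 -0.05 0 0 0; -1 -0.22 0.10 -0.05 0 0 0; -1 -0.22 0.10 -0.05 0 0 0; -1 -0.22 0.10 -0.05 0 0 0; -1 -0.22 0.10 -0.05 0 0 0; -1 -0.22 0.10 -0.05 0 0 0; -1 -0.22 0.10 -0.05 0 0 0; -1 -0.22 0.10 0 0 0 0"

```text
t: 2.3
eef_pos: [0.2446, 0.3778, 0.2567]
tool_rot: [-0.001, 0.814, 0.581, 0.001]
contact_force: [-0.5, -0.2, -0.2]
gripper_width: 1.002
```

>>> apply_moves --moves "-1 -0.11 0.23 0 0 0 0; -1 -0.11 0.23 0 0 0 0; -1 -0.11 0.23 0 0 0 0; -1 -0.11 0.23 0 0 0 0; -1 -0.11 0.23 0 0 0 0; -1 -0.11 0.23 0 0 0 0; -1 -0.11 0.23 0 0 0 0; -1 -0.11 0.23 0 0 0 0; -1 -0.11 0.23 0 0 0 0; -1 -0.11 0.23 0 0 0 0; -1 -0.11 0.23 0 0 0 0; -1 -0.11 0.23 0 0 0 0"

```text
t: 3.3
eef_pos: [0.5069, 0.1201, 0.2558]
tool_rot: [-0.0, 0.814, 0.581, 0.0]
contact_force: [-0.8, 0.7, -0.8]
gripper_width: 1.001
```

>>> apply_moves --moves "-1 0 0 0 0 0 1; -1 0 0 0 0 0 1; -1 0 0 0 0 0 1; -1 0 0 0 0 0 1; -1 0 0 0 0 0 1; -1 0 0 0 0 0 1; -1 0 0 0 0 0 1; -1 0 0 0 0 0 1; -1 0 0 0 0 0 1; -1 0 0 0 0 0 1; -1 0 0 0 0 0 1; -1 0 0 0 0 0 1"

```text
t: 4.3
eef_pos: [0.506, 0.1213, 0.2556]
tool_rot: [-0.0, 0.98, 0.198, 0.0]
contact_force: [-0.0, -0.1, 0.4]
gripper_width: 0.997
```

```bash
cat >> h.py <<'E'
from scipy.spatial.transform import Rotation as Ro
def toolT(o):
    q=o['tool_rot']; T=np.eye(4); T[:3,:3]=Ro.from_quat([q[1],q[2],q[3],q[0]]).as_matrix(); T[:3,3]=o['eef_pos']; return T
def wray_z(p,T,uv,z):
    M=T@np.array(p['mount']); dx,dy=uv[0]-p['cx'],uv[1]-p['cy']; r=np.hypot(dx,dy); th=r/p['fx']
    d=np.array([np.sin(th)*dx/max(r,1e-9),np.sin(th)*dy/max(r,1e-9),np.cos(th)]); d=M[:3,:3]@d; C=M[:3,3]
    return C+d*(z-C[2])/d[2]
def wproj(p,T,X):
    M=np.linalg.inv(T@np.array(p['mount'])); c=M[:3,:3]@np.array(X)+M[:3,3]; n=np.hypot(c[0],c[1]); th=np.arctan2(n,c[2])
    return np.array([p['cx']+p['fx']*th*c[0]/n,p['cy']+p['fx']*th*c[1]/n])
def rectify(p,T,x0,x1,y0,y1,z,mm=2.0):
    # top view of plane z, px per mm; image: right=+x? use u along -y (right), v along -x (down)
    w=int((y1-y0)*1000*mm); h=int((x1-x0)*1000*mm)
    vv,uu=np.mgrid[0:h,0:w]; X=x1-vv/1000/mm; Y=y1-uu/1000/mm
    M=np.linalg.inv(T@np.array(p['mount'])); P=np.stack([X,Y,np.full_like(X,z)],-1)@M[:3,:3].T+M[:3,3]
    n=np.hypot(P[...,0],P[...,1]); th=np.arctan2(n,P[...,2])
    return cv2.remap(p['image'],(p['cx']+p['fx']*th*P[...,0]/n).astype(np.float32),(p['cy']+p['fx']*th*P[...,1]/n).astype(np.float32),cv2.INTER_CUBIC)
E
python3 - <<'E'
from h import *
import pickle
o=bot.get_obs(); p=imaging.read_camera('wrist'); save(p,'w1'); pickle.dump((o,p),open('w1.pkl','wb')); print(o['t'],o['eef_pos'],o['tool_rot'],o['q'])
for n in ['bar_grip','socket_mouth']:
  r=nets.spot_point(p,n); print(n,[(np.round(x['location'],1),round(x['score'],2),np.round(wray_z(p,toolT(o),x['location'],.088 if n=='bar_grip' else .06),4)) for x in r[:3]])
for z in (.06,.1):
  im=rectify(p,toolT(o),.44,.58,.04,.2,z,4.0); cv2.imwrite(f'pics/r1_{int(z*100)}.png',im[...,::-1])
E
```

```text
4.3 [0.50601299 0.12128689 0.25564439] [-1.15442764e-04  9.80178081e-01  1.98118380e-01  1.50915146e-04] [-0.82207911  0.18184783  0.53974217  1.89229044 -0.1049846   1.09478164
  0.15745616]
bar_grip [(array([302.8, 292.6]), 0.94, array([0.5828, 0.0126, 0.088 ])), (array([280.7, 187.8]), 0.87, array([0.5089, 0.1195, 0.088 ])), (array([336.5,  88.6]), 0.82, array([0.5206, 0.2378, 0.088 ]))]
socket_mouth []
```

View pics/w1.png

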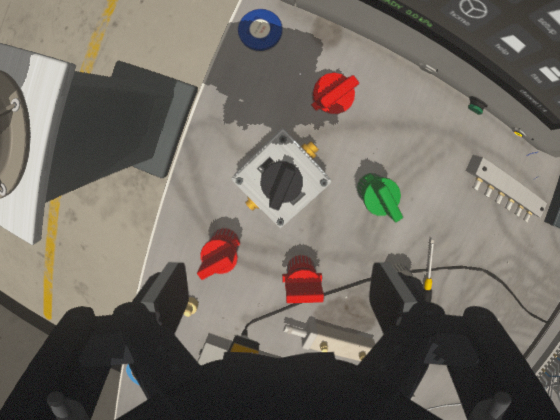

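View pics/r1_6.png

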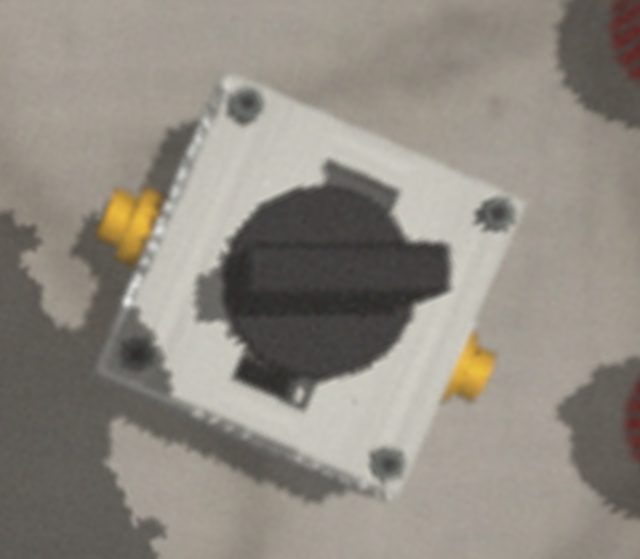

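View pics/r1_10.png

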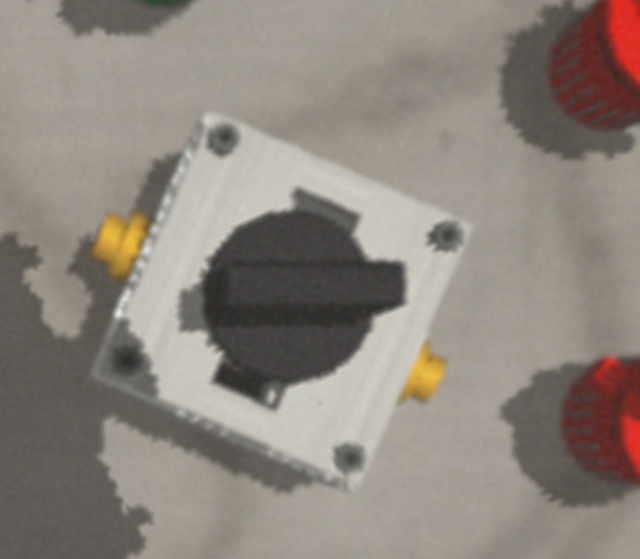

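In the rectified views, the block corners at 4 px/mm give block centre ≈ (0.508, 0.122) and block x at about −24°. The bar is at (0.509, 0.121) and lies along world y, about 66° clockwise of block x. It is the black one in the aluminium block with brass stubs; red and green stand apart. Next I turn the jaws across the bar and descend.

>>> apply_moves --moves "-1 0 0 0.17 0 0 0.95; -1 0 0 0.17 0 0 0.95; -1 0 0 0.17 0 0 0.95; -1 0 0 0.17 0 0 0.95; -1 0 0 0.17 0 0 0.95; -1 0 0 0.17 0 0 0.95; -1 0.02 0 0 0 0 0; -1 0 0 0 0 0 0"

```text
t: 5.12
eef_pos: [0.5083, 0.121, 0.1328]
tool_rot: [0.001, 1.0, 0.004, -0.001]
contact_force: [0.3, -0.1, -1.0]
gripper_width: 0.999
```

Run:
```python
from h import *
import pickle
o=bot.get_obs(); p=imaging.read_camera('wrist'); save(p,'w2'); print(o['t'],o['eef_pos'],o['tool_rot'])
r=nets.spot_point(p,'bar_grip'); print([(np.round(x['location'],1),round(x['score'],2),np.round(wray_z(p,toolT(o),x['location'],.088),4)) for x in r[:3]])
im=rectify(p,toolT(o),.45,.57,.06,.18,.1,5.0); cv2.imwrite(f'pics/r2.png',im[...,::-1])
```

```text
5.1167 [0.50829781 0.1210468  0.13277366] [ 5.85332963e-04  9.99992405e-01  3.79416537e-03 -6.71527544e-04]
[(array([438.3, 180.6]), 0.97, array([0.6223, 0.1535, 0.088 ])), (array([279.8, 223.8]), 0.84, array([0.5086, 0.1207, 0.088 ])), (array([366.5, 341.2]), 0.84, array([0.5831, 0.0147, 0.088 ]))]
```

View pics/r2.png

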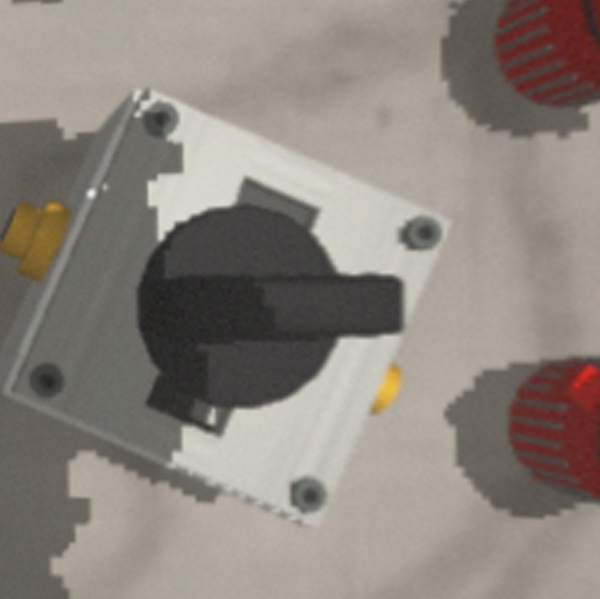

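View pics/w2.png

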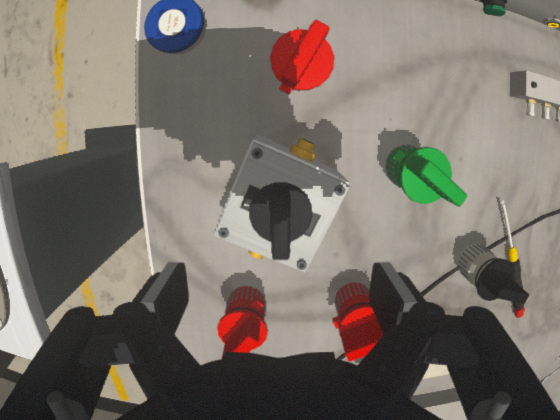

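>>> apply_moves --moves "-1 0.005 0 0.1 0 0 0; -1 0 0 0.1 0 0 0; -1 0 0 0.1 0 0 0; -1 0 0 0.1 0 0 0; -1 0 0 0.09 0 0 0; -1 0 0 0 0 0 0; -1 0 0 0 0 0 0"

```text
t: 5.8
eef_pos: [0.5084, 0.1209, 0.0734]
tool_rot: [0.001, 1.0, 0.002, -0.001]
contact_force: [0.5, -0.4, -0.8]
gripper_width: 1.005
```

>>> apply_moves --moves "1 0 0 0 0 0 0; 1 0 0 0 0 0 0; 1 0 0 0 0 0 0; 1 0 0 0 0 0 0; 1 0 0 0 0 0 0; 1 0 0 0 0 0 0; 1 0 0 0 0 0 0; 1 0 0 0 0 0 0; 1 0 0 0 0 0 0; 1 0 0 0 0 0 0; 1 0 0 0 0 0 0; 1 0 0 0 0 0 0" --force 60

```text
t: 6.8
eef_pos: [0.5095, 0.1214, 0.0746]
tool_rot: [-0.0, 1.0, 0.002, 0.0]
contact_force: [0.2, 0.4, 5.2]
gripper_width: 0.098
```

Run:
```python
from h import *
o=bot.get_obs(); p=imaging.read_camera('side'); print(o['t'],o['eef_pos'],o['contact_force'],o['torque'],o['gripper_width'])
im=p['image'][130:230,260:400]; cv2.imwrite('pics/d3.png',cv2.resize(im[...,::-1],None,fx=5,fy=5,interpolation=cv2.INTER_CUBIC))
```

```text
6.8 [0.50947815 0.1213611  0.07462936] [0.1954061  0.39941203 5.15305546] [-0.00390558  0.0006334  -0.05069006] 0.09802376754039194
```

View pics/d3.png

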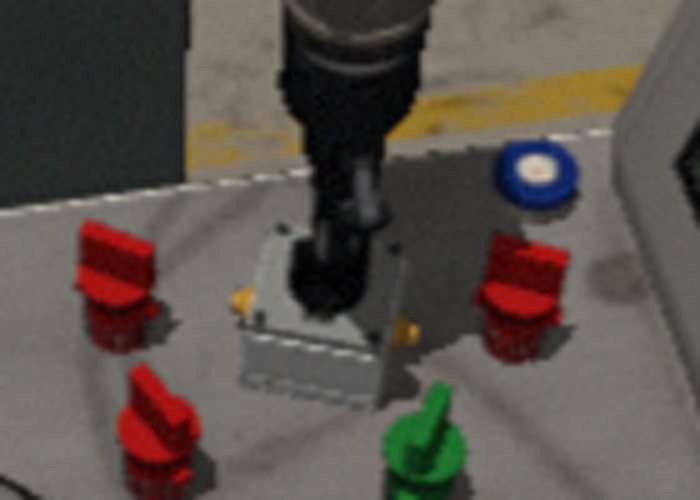

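>>> apply_moves --moves "1 0 0 -0.01 0 0 -0.5; 1 0 0 0 0 0 -0.9; 1 0 0 0 0 0 -0.9; 1 0 0 0 0 0 -0.9; 1 0 0 0 0 0 -0.9; 1 0 0 0 0 0 -0.9; 1 0 0 0 0 0 -0.9; 1 0 0 0 0 0 -0.9; 1 0 0 0 0 0 -0.9; 1 0 0 0 0 0 -0.9; 1 0 0 0 0 0 -0.9; 1 0 0 0 0 0 -0.9"

```text
t: 7.85
eef_pos: [0.5079, 0.121, 0.0747]
tool_rot: [-0.0, 0.934, 0.359, -0.001]
contact_force: [0.1, -0.4, -2.5]
gripper_width: 0.095
```

Run:
```python
from h import *
o=bot.get_obs(); T=toolT(o); print(np.degrees(np.arctan2(T[1,0],T[0,0])),o['torque'])
p=imaging.read_camera('wrist')
im=rectify(p,T,.45,.57,.06,.18,.06,5.0); cv2.imwrite(f'pics/r3.png',im[...,::-1]); save(p,'w3')
```

```text
42.022939527878165 [-0.0287596   0.02415487  0.00704801]
```

View pics/r3.png

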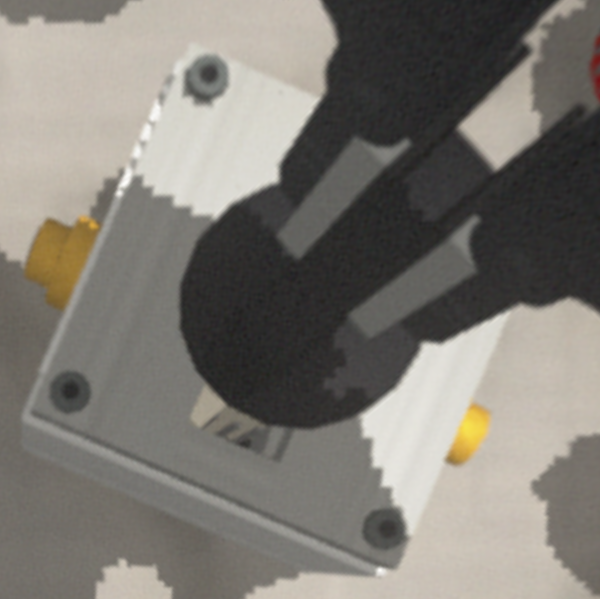

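The bar has turned with the fingers, now about 42°, and a white lug is just coming into view in the notch at (225,415). About 24° remain.

>>> apply_moves --moves "1 0 0 0 0 0 -0.8; 1 0 0 0 0 0 -0.8; 1 0 0 0 0 0 -0.8; 1 0 0 0 0 0 -0.8; 1 0 0 0 0 0 -0.8; 1 0 0 0 0 0 -0.8; 1 0 0 0 0 0 -0.8; 1 0 0 0 0 0 -0.4; 1 0 0 0 0 0 0; 1 0 0 0 0 0 0; 1 0 0 0 0 0 0"

```text
t: 8.82
eef_pos: [0.5087, 0.1212, 0.0752]
tool_rot: [-0.0, 0.84, 0.543, -0.0]
contact_force: [0.6, -0.2, -3.7]
gripper_width: 0.09
```

Run:
```python
from h import *
o=bot.get_obs(); T=toolT(o); print(np.degrees(np.arctan2(T[1,0],T[0,0])),o['torque'])
p=imaging.read_camera('wrist')
im=rectify(p,T,.45,.57,.06,.18,.06,5.0); cv2.imwrite(f'pics/r4.png',im[...,::-1]); save(p,'w4')
```

```text
65.75752127252268 [ 0.00883315  0.01690886 -0.0612301 ]
```

View pics/r4.png

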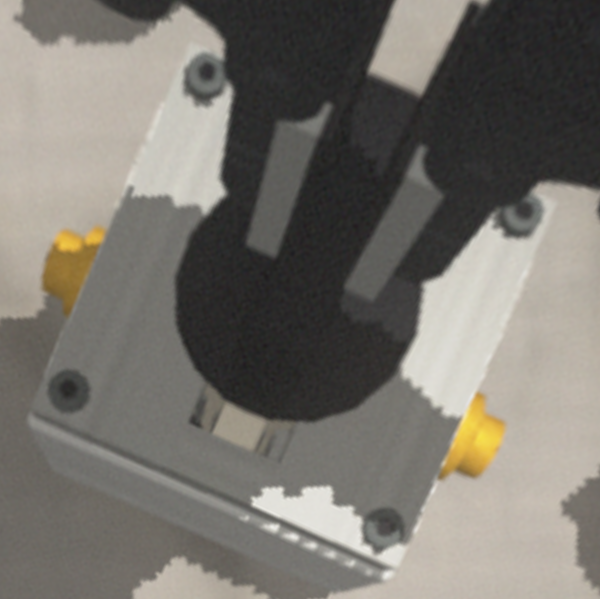

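The lug now sits centred in the notch, at (242,425). I'll start lifting gently.

>>> apply_moves --moves "1 0 0 -0.03 0 0 0; 1 0 0 -0.03 0 0 0; 1 0 0 -0.03 0 0 0; 1 0 0 -0.03 0 0 0; 1 0 0 -0.03 0 0 0; 1 0 0 -0.03 0 0 0"

```text
t: 9.37
eef_pos: [0.5091, 0.1213, 0.0976]
tool_rot: [0.0, 0.839, 0.543, 0.0]
contact_force: [-0.3, 0.1, -3.4]
gripper_width: 0.092
```

>>> apply_moves --moves "1 0 0 -0.06 0 0 0; 1 0 0 -0.1 0 0 0; 1 0 0 -0.1 0 0 0; 1 0 0 -0.1 0 0 0; 1 0 0 -0.1 0 0 0; 1 0 0 -0.1 0 0 0; 1 0 0 -0.1 0 0 0; 1 0 0 -0.1 0 0 0; 1 0 0 -0.1 0 0 0; 1 0 0 -0.1 0 0 0; 1 0 0 -0.06 0 0 0; 1 0 0 -0.03 0 0 0"

```text
t: 10.37
eef_pos: [0.5095, 0.1213, 0.2245]
tool_rot: [0.0, 0.839, 0.543, 0.001]
contact_force: [0.1, -0.0, -3.1]
gripper_width: 0.093
```

>>> apply_moves --moves "1 0 0 0 0 0 0; 1 0 0 0 0 0 0; 1 0 0 0 0 0 0; 1 0 0 0 0 0 0; 1 0 0 0 0 0 0; 1 0 0 0 0 0 0"

```text
t: 10.87
eef_pos: [0.5088, 0.1212, 0.2227]
tool_rot: [-0.0, 0.839, 0.544, -0.0]
contact_force: [0.6, -0.1, -2.0]
gripper_width: 0.093
```

Run:
```python
from h import *
o=bot.get_obs(); T=toolT(o); print(o['t'],o['eef_pos'],T.round(4)[:3,:3].tolist(),o['contact_force'],o['torque'],np.abs(o['joint_vel']).max())
for c in ['side','scene','wrist']:
  p=imaging.read_camera(c)
  if c=='wrist': save(p,'w5'); continue
  r=nets.outline_of(p,'cartridge'); print(c,[(np.round(x['rect']),round(x['score'],2)) for x in r])
  r=nets.spot_point(p,'cartridge'); print(c,[(np.round(x['location'],1),round(x['score'],2)) for x in r])
  print('expected underside',proj(p,[.509,.121,.16]),'grip',proj(p,[.509,.121,.236]))
  x,y=(250,90) if c=='side' else (150,120)
  cv2.imwrite(f'pics/{c}5.png',cv2.resize(p['image'][y:y+130,x:x+150][...,::-1],None,fx=4.5,fy=4.5,interpolation=cv2.INTER_CUBIC))
```

```text
10.8667 [0.5087758  0.121201   0.22268236] [[0.4092, 0.9125, -0.0007], [0.9125, -0.4092, -0.0003], [-0.0006, -0.0005, -1.0]] [ 0.58889903 -0.11543776 -2.0327134 ] [-0.04520319  0.01516971 -0.0441262 ] 0.002930671664190622
side [(array([283., 205., 300., 232.]), 0.9), (array([355., 177., 371., 202.]), 0.89), (array([291., 277., 323., 310.]), 0.67), (array([332., 208., 356., 237.]), 0.59), (array([276., 174., 293., 202.]), 0.55)]
side [(array([283.3, 193.7]), 0.92), (array([359.5, 196.6]), 0.92), (array([325.4, 163.4]), 0.9), (array([343.8, 230.8]), 0.76), (array([290.7, 229.9]), 0.69), (array([364.5, 166.7]), 0.45)]
expected underside [328.06098693 164.40806273] grip [329.97647096 145.58432695]
scene [(array([226., 224., 244., 262.]), 0.85), (array([204., 153., 224., 184.]), 0.84), (array([193., 186., 207., 214.]), 0.78), (array([239., 184., 254., 213.]), 0.66), (array([260., 209., 273., 245.]), 0.56)]
scene [(array([213.2, 182.4]), 0.93), (array([266.8, 238.5]), 0.89), (array([200.3, 213.1]), 0.84), (array([234.2, 256. ]), 0.68), (array([244.8, 210.3]), 0.63)]
expected underside [214.25703893 181.67710191] grip [211.65714038 155.67113205]
```

View pics/scene5.png

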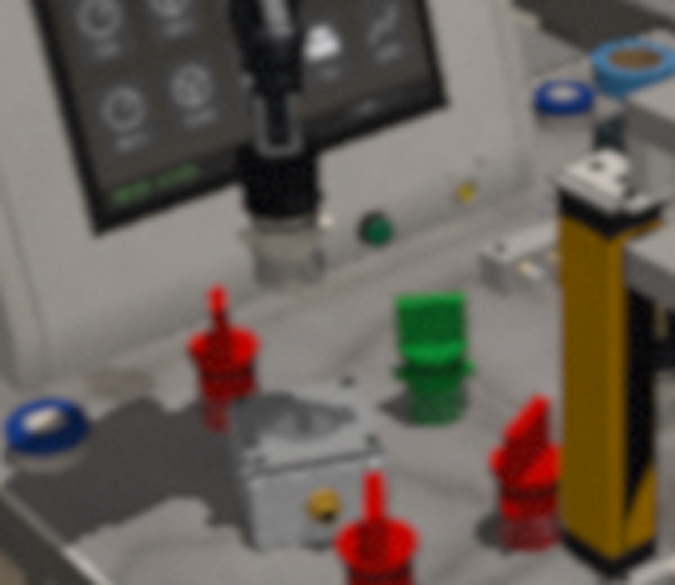

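View pics/side5.png

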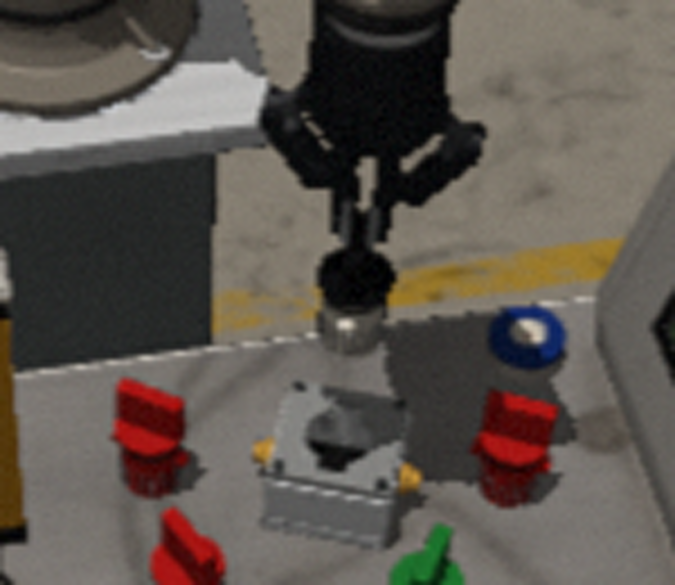

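The cartridge is out, upright, and above the empty socket. The underside is seen at scene (213,182) and side (325,163), within 1–3 px of where it should be for z = 0.16. Everything else is in place, so I'm handing in.

Run:
```python
from h import *
print(bot.hand_in()); o=bot.get_obs(); print(o['t'],o['eef_pos'],o['gripper_width'])
```

```text
the job is handed in; nothing more can be done
None
the job is handed in; nothing more can be done
```

The filter cartridge is out of the block. The arm is holding it level and still, straight above its socket, with its lower end about 10 cm above the top of the block. I handed the job in at about 11 s of the 35 s limit.

- **Turn and lift:** I gripped the bar at 60 N and turned it about 66° counterclockwise. The wrist camera then showed the lug centred in the notch, and I drew the cartridge straight up about 148 mm. The force readings at the end of each move stayed at about 5 N or less, and during the lift they showed little more than the cartridge's weight.
- **Last checks:** The tool was vertical to within 0.001 rad and the joints were almost at rest. The cartridge's underside appeared within 1–3 pixels of the expected spot in the scene and side views. The block's socket was empty. The red and green look-alikes and the spare looked to be where they were; I did not re-measure the other bench items.
- **Disagreement:** The gripper reads about 8 mm open on the 12 mm bar. The cartridge turned and rose with the fingers, so I took this as an offset in the reading.

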